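# Draw a tanged blade blank off the stock stand and load it into the forge

## Robot

A 6-joint arm with a two-finger parallel gripper is mounted at the origin on the work surface. World frame = base frame: x ahead of the robot, y to its left, z up, the work surface at z = 0. Lengths are in mm, angles in rad, forces in N, time in s.
With the tool pointing down it reaches from about 350 to 975 mm from the base axis. Payload 7.1 kg.
Tool frame: the origin (TCP) lies at the very end of the fingers, on their centre line; the grasp point (between the pads) lies ctrl.hold_point_z behind it (ctrl.hold_point_z is the distance from the TCP to the grasp point, in mm); z points along the fingers, y is the line along which they close (so a half turn about z gives the same grasp; the last joint's range is limited). The gripper opens to 88 mm and grips with 3 to 60 N. Pads are 20 mm wide; open, the fingers measure 115 mm over their backs; the gripper's body (75 mm by 178 mm) begins 61 mm behind the grasp point.
Start: joints at [1.239, 0.423, 1.63, -0, 1.089, -0.019], TCP at [192.295, 594.665, 192.975] pointing down, gripper open.
Joint ranges: [-3, 3], [-0.9, 2.11], [0.09, 2.58], [-1.31, 4.45], [0.11, 2.69], [-2.54, 2.54]. Speed limits (rad/s): [2.39, 2.39, 3.01, 3.14, 3.14, 3.14].

## Interface

Orientations are given as a rotation vector (axis times angle).
In Python, from workcell import ctrl gives the robot as it stands. The module is installed in compiled form; this text tells all that it offers.
- The arm moves only by the shell command python3 -m creep 'ROWS'. ROWS is JSON, a list of rows, each an object with "translation": the shift along the tool's x, y, z in mm, a list of three; "angular": the turn, a rotation vector about the tool's x, y, z in rad, a list of three; "jaw": the opening, from 0 (shut) to 1 (fully open). A call has exactly 8 rows; each row is the pose to reach, as a shift and turn from the pose commanded when the call began, along the tool's axes at that moment; what a row does not reach only later rows make up. A row lasts 1/8 s, in which the tool goes at most 62.5 mm and 10.7 degrees, less where a joint would pass 70% of its speed; a pose out of reach is approached as far as the arm can. A call with a gripper value outside its range is refused whole. The fingers move at their own pace and stop on an object; the grip force is fixed at half the most. Time passes only in rows, so rows that repeat a pose let the fingers close, or fill a call up. It gives the time, the measured TCP pose, the force, the opening and the grip force at its end, in the units of the state.
- ctrl.get_obs(): the state, without advancing time (a new reading comes with each control period).
- ctrl.get_image(name): name is "scene" or "side" or "wrist"; returns the picture (480x640x3 uint8, red, green, blue); there is no depth.
- ctrl.camera_info(name): a dict with "camera_matrix" (3x3 intrinsics, pixels), "world_from_camera" (4x4, takes a point from camera to world coordinates). Camera axes: x right, y up, looking along -z (the intrinsics and any distortion apply to the point x, -y, -z); pixel columns grow to the right and rows downward; lengths in mm; the calibration is good to about 2 mm. A picture is of the moment at which its call begins: read the wrist's pose just before it. camera_info takes no time and is no camera call; for the wrist camera it gives the pose at the moment of the call.
- ctrl.close_job(): hands the job in; it is judged then, once.
Trained networks look in the newest picture that a camera, given by its name, has taken for a name from the list of things; names that differ only in an ending like _2 or _b are one class to them, and where a whole thing is asked for, a point or a joint stands for the part that bears it (a point fixed in the world has none). Each returns a list of dicts, best first, with "score" (0 to 1); they miss things now and then, are a little off and sometimes report something else, mostly with a low value. They report only what shows in the picture. A call takes as long as a camera call. They do not tell look-alikes from the thing itself.
- ctrl.look_for(camera, label): "rect" ([left, top, right, bottom] in pixels, round what is visible of it).
The state is a dict: "t": time; "qpos": joint angles; "qvel": joint speeds; "joint_torque": joint torques, N m; "ee_pos": TCP position; "orientation": TCP orientation; "ft_force": force on the tool from outside, world axes, zero at the start; "moment": the same for the moment, N m; "width": finger opening in mm; "grasp_force": force on a finger pad.
Only numpy, scipy, OpenCV 4.12 (cv2) and the standard library are available. Lean on these libraries where they do the work, as an engineer would, in place of code of your own. Each camera call takes 0.05 s, during which the arm holds its last target. There are 200 camera calls.

## Task

One of the four blade blanks packed side by side on the stock stand has its tang already sawn out: with light fingertip pressure (keep it under 25 N) on its top face, draw that one out over the open front edge of the stand until it overhangs enough to take between the fingers, then pinch it by the overhanging end and lift it off. Feed it straight into the cold gas forge, tang first, and lay it down gently so that the whole tang is inside the mouth, the blank lies flat on the sill and hearth, and its other end sticks out at least two fingers' breadth (40 mm) beyond the sill for the tongs. Leave the other three blanks and everything else on the bench where they are.

Things in the scene. Friction and masses are not known exactly. Their poses are not given: they have to be found in the camera images.
- blank_tang: the tanged blade blank: flat steel bar, 220 mm long, 42 mm wide, 6 mm thick, about 0.4 kg. Only its last 60 mm, at the back of the stand, differ from the others: a centred tang 22 mm wide with square shoulders. Origin: middle of its underside; x along it to the tang end, away from the stand's front edge; z up. Centre of mass 12 mm towards the plain end. Friction on the stand about 0.3
- blank_nose (a point): middle of the lower edge of the tanged blank's plain (square, 42 mm wide) end, 110 mm from its origin; axes as the blank's. A closed fingertip pressing with some 10 to 15 N on the top face about 80 mm from here draws the blank along; less slips
- blank_tail (a point): middle of the lower edge of the tanged blank's tang end, 110 mm from its origin; axes as the blank's
- blank_a: a plain rectangular blade blank, 220 mm long, 42 mm wide, 6 mm thick, about 0.4 kg, no tang; origin and axes as the tanged blank. Packed next to the others with gaps of about 2 mm, ends about level
- blank_b: a plain rectangular blade blank, 220 mm long, 42 mm wide, 6 mm thick, about 0.4 kg, no tang; origin and axes as the tanged blank. Packed next to the others with gaps of about 2 mm, ends about level
- blank_c: a plain rectangular blade blank, 220 mm long, 42 mm wide, 6 mm thick, about 0.4 kg, no tang; origin and axes as the tanged blank. Packed next to the others with gaps of about 2 mm, ends about level
- stand: fixed steel stand: top plate 250 (x) by 206 (y) by 10 mm, upper face 75 mm over the bench, legs set back 30 mm from its front edge. Side bars 6 mm high and a 30 mm stop along the back, which the four blanks touch within 5 mm; open in front, the blanks' ends about 10 mm inside the edge. Origin on the bench, 120 mm behind the front edge; x from front edge to stop, z up
- stand_edge (a point): middle of the stand's front edge, at the height of the top plate's upper face; axes as the stand's
- forge: fixed cold gas forge, 220 mm wide, 229 high, burner on top up to 361 mm; body from 44 to 307 mm behind the origin. Mouth 112 mm wide, 77 high; its floor (hearth, 240 mm deep) lies 75 mm over the bench, level with the sill, a brick 130 mm wide and 30 thick jutting 44 mm from the front face, air below it. Origin on the bench under the middle of the sill's front edge; x into the mouth, z up
- forge_sill (a point): middle of the sill's front upper edge; axes as the forge's
- forge_mouth (a point): middle of the mouth's lower edge, in the front face, 48 mm from the sill's front edge; axes as the forge's
- hammer: smith's hammer, head 46 by 120 by 46 mm (origin under the head), wooden handle 300 mm
- tongs: flat-lying steel tongs, 300 mm long, 12 mm high, origin at the rivet
- wire_brush: steel wire brush with a wooden back and handle, bristles down, 258 mm long, 34 mm high, lying between stand and forge, origin under its middle
- oil_bottle: grey plastic bottle, 56 mm across, 165 mm high, standing, origin under its middle
- brick: loose firebrick, 114 by 230 by 64 mm, origin under its middle
There are look-alikes about, which are no part of the job. What is shaped like the blank_tang but pink or purple is not meant.

How it is judged:
By the outcome, as a careful person would: the job done as asked, in the order asked, and still so for the second after the job is handed in, with the robot touching nothing.
It also fails if it takes over 72 s, if anything falls off the work surface, if the arm or the gripper's body presses on something with over 40 N, if the wrist force passes 120 N, or if a joint passes its speed limit or range.

## Working session

There is one attempt and no reset: what is moved stays moved. The work goes in short steps, Python scripts to look and compute and a shell command to move; the robot and the scene stay as the last step left them, time stands still between calls to the robot, and variables do not carry over. Pictures are saved under pics/ and viewed, at most 10 in all, crops included, and the job is handed in when it is done.

```bash
mkdir -p pics; python3 - <<'E'
from workcell import ctrl
import cv2
o=ctrl.get_obs();print(o, ctrl.hold_point_z)
for n in("scene","side"):
    im=ctrl.get_image(n);cv2.imwrite(f"pics/{n}0.png",im[:,:,::-1])
    c=ctrl.camera_info(n);print(n,c)
    for l in("blank_tang","blank_a","stand","forge","wire_brush","oil_bottle","brick","hammer","tongs"):
        print(l,[(round(d["score"],2),[int(v) for v in d["rect"]]) for d in ctrl.look_for(n,l)][:5])
E
```

```text
{'t': 0.0, 'qpos': array([ 1.23903197e+00,  4.23825236e-01,  1.63069953e+00, -7.54280886e-07,
        1.08858821e+00, -1.89888051e-02]), 'qvel': array([ 3.26616287e-04,  8.10637428e-04,  1.00615669e-03, -2.01603204e-04,
       -7.05304094e-05,  8.65376166e-05]), 'joint_torque': array([-1.40602944e-03, -5.44621003e+01, -2.73666251e+01,  6.43414166e-02,
        2.28365685e-02, -7.04262538e-05]), 'ee_pos': array([192.08479411, 594.11445955, 192.20772687]), 'orientation': array([-4.89264585e-01, -3.10299155e+00,  2.35147212e-03]), 'ft_force': array([-0.13367126, -0.32237057, -0.50049452]), 'moment': array([ 0.04607835, -0.02904952,  0.03338121]), 'grasp_force': 0.0, 'width': 88.0840672898824} 18.700000000000003
scene {'camera_matrix': array([[578.07899619,   0.        , 320.8908573 ],
       [  0.        , 578.07899619, 228.3881453 ],
       [  0.        ,   0.        ,   1.        ]]), 'world_from_camera': array([[-9.88365592e-01, -1.24816821e-01,  8.69149985e-02,
         7.03083879e+02],
       [ 1.51592912e-01, -7.61925548e-01,  6.29673764e-01,
         1.06703590e+03],
       [-1.23
[... 1290 characters left out ...]
00000e+00,  0.00000000e+00,
         1.00000000e+00]])}
blank_tang [(0.97, [362, 240, 427, 292]), (0.77, [184, 249, 267, 271]), (0.71, [246, 305, 331, 339])]
blank_a [(0.6, [349, 235, 410, 282]), (0.58, [391, 256, 458, 309]), (0.58, [373, 247, 438, 303])]
stand [(0.62, [343, 221, 464, 329]), (0.51, [373, 248, 441, 299])]
forge [(0.86, [268, 71, 377, 209]), (0.46, [339, 220, 468, 330]), (0.2, [358, 245, 422, 294])]
wire_brush [(0.63, [283, 218, 359, 267]), (0.56, [269, 74, 377, 211])]
oil_bottle [(0.97, [369, 169, 390, 223])]
brick [(0.6, [427, 296, 551, 396])]
hammer [(0.7, [195, 160, 239, 229]), (0.15, [367, 170, 388, 223])]
tongs [(0.91, [275, 378, 417, 445]), (0.19, [347, 233, 411, 285])]
```

View pics/scene0.png

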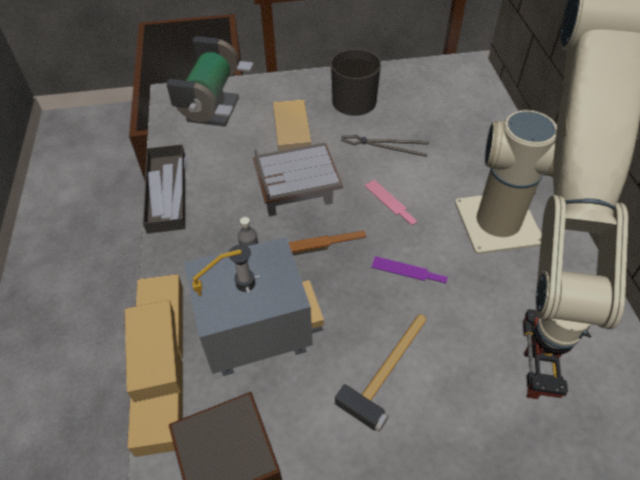

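View pics/side0.png

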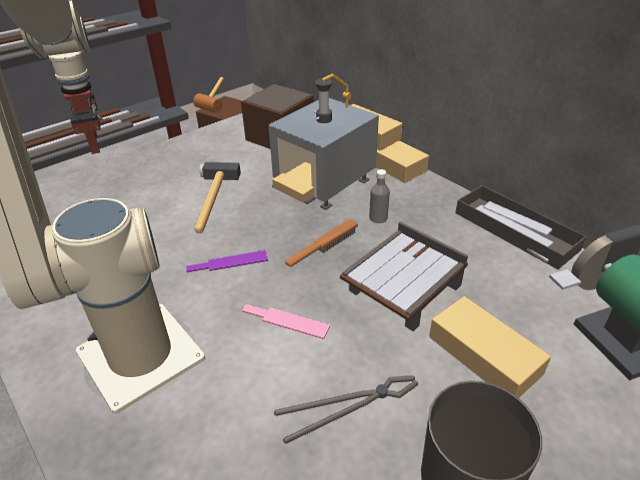

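```bash
cat > h.py <<'E'
import numpy as np, cv2
from workcell import ctrl
def proj(n,P,c=None):
    c=c or ctrl.camera_info(n);T=np.linalg.inv(c["world_from_camera"]);P=np.atleast_2d(P)
    q=P@T[:3,:3].T+T[:3,3];K=c["camera_matrix"]
    return np.c_[K[0,0]*q[:,0]/-q[:,2]+K[0,2],-K[1,1]*q[:,1]/-q[:,2]+K[1,2]]
def ray(n,u,v,z,c=None):
    c=c or ctrl.camera_info(n);K=c["camera_matrix"];W=c["world_from_camera"]
    d=W[:3,:3]@np.array([(u-K[0,2])/K[0,0],-(v-K[1,2])/K[1,1],-1]);o=W[:3,3]
    return o+d*(z-o[2])/d[2]
def crop(im,x,y,w,h,W,H): return cv2.resize(im[y:y+h,x:x+w],(W,H),interpolation=cv2.INTER_CUBIC)
E
python3 - <<'E'
import cv2,numpy as np
from h import crop,ray
a=cv2.imread("pics/scene0.png");b=cv2.imread("pics/side0.png")
m=np.vstack([np.hstack([crop(a,245,135,100,75,400,300),crop(a,180,230,160,120,400,300)]),np.hstack([crop(b,335,215,140,105,400,300),crop(b,260,110,140,105,400,300)])])
cv2.imwrite("pics/m0.png",m)
E
```

```text
(no output)
```

View pics/m0.png

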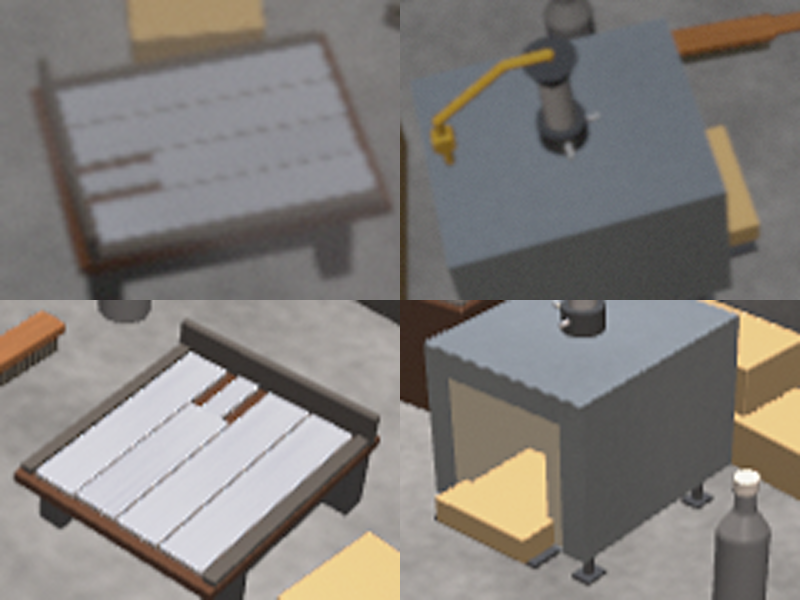

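```bash
python3 - <<'E'
from h import *
for nm,c,u,v in [("standL","side",340.5,275.5),("standR","side",409,315),("standfrontR","scene",326.2,144.5),("standfrontL","scene",342,187.5),("backL","scene",266,201.5),("sillA","side",273,177.2),("sillB","side",313.2,194),("sillB","scene",311.2,280.8),("sillA","scene",322,322),
("tangslotSh","scene",245+155/4,135+157/4),("tangslotSh2","scene",245+160/4,135+187/4),("noseC","scene",0,0)]:
    z=75 if 'slot' not in nm else 78
    print(nm,c,ray(c,u,v,z).round(0))
for nm,u,v in [("tangsh1",335+195/2.857,215+104/2.857),("tangsh2",335+225/2.857,215+123/2.857),("noseL",335+76/2.857,215+195/2.857),("noseR",335+117/2.857,215+218/2.857)]:
    print(nm,ray("side",u,v,81).round(0))
w=ctrl.camera_info("wrist");o=ctrl.get_obs()
from scipy.spatial.transform import Rotation as R
r=R.from_rotvec(o["orientation"]).as_matrix();print(r.round(2));W=w["world_from_camera"]
print("cam in tool",r.T@(W[:3,3]-o["ee_pos"]),(r.T@W[:3,:3]).round(2),w["camera_matrix"])
E
```

```text
standL side [ 464. -164.   75.]
standR side [ 492. -362.   75.]
standfrontR scene [ 483. -358.   75.]
standfrontL scene [ 465. -156.   75.]
backL scene [ 705. -135.   75.]
sillA side [606. 308.  75.]
sillB side [640. 152.  75.]
sillB scene [610. 176.  75.]
sillA scene [600. 308.  75.]
tangslotSh scene [ 639. -240.   78.]
tangslotSh2 scene [ 638. -206.   78.]
noseC scene [ 1755. -1523.    75.]
tangsh1 [ 640. -208.   81.]
tangsh2 [ 640. -243.   81.]
noseL [ 479. -222.   81.]
noseR [ 486. -264.   81.]
[[-0.95  0.31  0.  ]
 [ 0.31  0.95  0.  ]
 [-0.    0.   -1.  ]]
cam in tool [ 7.76832883e+01  9.79992311e-02 -1.91675171e+02] [[-0.    0.96  0.28]
 [ 1.    0.   -0.  ]
 [-0.    0.28 -0.96]] [[432.13721206   0.         323.22004795]
 [  0.         432.13721206 242.77403723]
 [  0.           0.           1.        ]]
```

```bash
cat > plan.py <<'E'
# works out a move: python3 plan.py x y z yaw [tilt about blank y] -> shift & turn in commanded-tool axes; tool x at yaw+180deg, tool z down
import sys,json,os,numpy as np
from scipy.spatial.transform import Rotation as R
x,y,z,yaw=map(float,sys.argv[1:5])
if os.path.exists("cmd.json"): c=json.load(open("cmd.json"));p=np.array(c["p"]);r=R.from_rotvec(c["r"])
else:
    p=np.array([192.295,594.665,192.975]);a=2*np.arctan2(-3.10299,-0.48926); r=R.from_rotvec(np.pi*np.array([-.48926,-3.10299,0])/np.hypot(.48926,3.10299))
t=np.deg2rad(yaw)
g=R.from_matrix(np.array([[-np.cos(t),-np.sin(t),0],[-np.sin(t),np.cos(t),0],[0,0,-1]]).astype(float)*np.array([1,-1,1]) if 0 else np.c_[[-np.cos(t),-np.sin(t),0],[-np.sin(t),np.cos(t),0],[0,0,-1]])
d=r.inv().apply(np.array([x,y,z])-p).round(1);w=(r.inv()*g).as_rotvec().round(3)
print("translation",d.tolist(),"angular",w.tolist())
json.dump({"p":(p+r.apply(d)).tolist(),"r":(r*R.from_rotvec(w)).as_rotvec().tolist()},open("cmd.json","w"))
E
python3 plan.py 530 -232 230 5.7
```

```text
translation [-575.7, -682.6, -37.0] angular [-0.0, 0.0, -0.412]
```

```bash
python3 -m creep '[{"translation":[-36,-43,-5],"angular":[0,0,0],"jaw":0.5},{"translation":[-72,-85,-10],"angular":[0,0,0],"jaw":0},{"translation":[-108,-128,-20],"angular":[0,0,0],"jaw":0},{"translation":[-144,-171,-37],"angular":[0,0,0],"jaw":0},{"translation":[-180,-213,-37],"angular":[0,0,0],"jaw":0},{"translation":[-216,-256,-37],"angular":[0,0,0],"jaw":0},{"translation":[-252,-299,-37],"angular":[0,0,0],"jaw":0},{"translation":[-288,-341,-37],"angular":[0,0,0],"jaw":0}]'
python3 -m creep '[{"translation":[-36,-43,0],"angular":[0,0,-0.05],"jaw":0},{"translation":[-72,-85,0],"angular":[0,0,-0.1],"jaw":0},{"translation":[-108,-128,0],"angular":[0,0,-0.15],"jaw":0},{"translation":[-144,-171,0],"angular":[0,0,-0.2],"jaw":0},{"translation":[-180,-213,0],"angular":[0,0,-0.25],"jaw":0},{"translation":[-216,-256,0],"angular":[0,0,-0.3],"jaw":0},{"translation":[-252,-299,0],"angular":[0,0,-0.36],"jaw":0},{"translation":[-287.7,-341.6,0],"angular":[0,0,-0.412],"jaw":0}]'
python3 - <<'E'
from h import *
im=ctrl.get_image("wrist");c=ctrl.camera_info("wrist");o=ctrl.get_obs();print(o["t"],o["ee_pos"],o["orientation"])
cv2.imwrite("pics/w1.png",im[:,:,::-1]);import pickle;pickle.dump(c,open("w1.pkl","wb"))
E
```

```text
t: 2.0
ee_pos: [361.9, 180.0, 230.4]
orientation: [0.489, 3.102, 0.001]
ft_force: [0.3, 0.2, 0.7]
width: 11.4
grasp_force: 0.0
t: 3.0
ee_pos: [530.5, -233.9, 230.1]
orientation: [-0.158, 3.137, -0.0]
ft_force: [0.8, -0.0, -0.6]
width: 0.3
grasp_force: 0.0
3.05 [ 533.15337893 -239.52533516  230.31964326] [-0.1589876   3.13452217 -0.00640582]
```

View pics/w1.png

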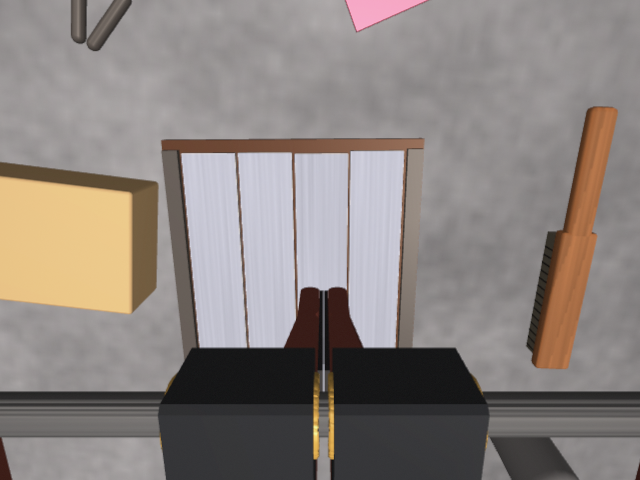

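```bash
python3 - <<'E'
from h import *
for k in range(4): ctrl.get_image("wrist")
c=ctrl.camera_info("wrist");print(ctrl.get_obs()["ee_pos"].round(1));im=ctrl.get_image("wrist");print(ctrl.get_obs()["ee_pos"].round(1));
cv2.imwrite("pics/w2.png",im[:,:,::-1])
g=im.astype(int).sum(2)
for v in(165,180,220,260):
    r=g[v,150:440]; i=np.where(r<np.median(r)-120)[0]+150
    s=np.split(i,np.where(np.diff(i)>1)[0]+1);print(v,[(a[0],a[-1]) for a in s if len(a)])
    for a in s:
        if len(a) and len(a)<8: print("   ",ray("wrist",a.mean()+0,v,81,c).round(1))
for u in(200,260,320,375):
    r=im[120:175,u];print(u,[tuple(x) for x in r[10:40:2]])
E
```

```text
[ 529.4 -231.6  229.5]
[ 529.3 -231.   229.7]
165 [(np.int64(158), np.int64(178)), (np.int64(232), np.int64(234)), (np.int64(288), np.int64(291)), (np.int64(345), np.int64(346)), (np.int64(400), np.int64(439))]
    [ 496.1 -305.3   81. ]
    [ 491.8 -261.5   81. ]
    [ 487.6 -218.1   81. ]
180 [(np.int64(160), np.int64(179)), (np.int64(233), np.int64(235)), (np.int64(289), np.int64(291)), (np.int64(345), np.int64(346)), (np.int64(400), np.int64(439))]
    [ 507.8 -304.1   81. ]
    [ 503.5 -260.2   81. ]
    [ 499.2 -216.7   81. ]
220 [(np.int64(150), np.int64(155)), (np.int64(164), np.int64(183)), (np.int64(236), np.int64(238)), (np.int64(290), np.int64(292)), (np.int64(344), np.int64(346)), (np.int64(398), np.int64(439))]
    [ 546.6 -368.4   81. ]
    [ 539.9 -300.4   81. ]
    [ 535.6 -257.    81. ]
    [ 531.4 -213.5   81. ]
260 [(np.int64(150), np.int64(154)), (np.int64(169), np.int64(187)), (np.int64(238), np.int64(240)), (np.int64(291), np.int64(293)), (np.int64(344), np.int64(345)), (np.int64(397), np.int64(439))]
    [ 580.9 -369.2   81. ]
    [ 573.9 -297.3   81. ]
    [ 
[... 2136 characters left out ...]
5 [(np.uint8(153), np.uint8(149), np.uint8(149)), (np.uint8(155), np.uint8(151), np.uint8(151)), (np.uint8(156), np.uint8(151), np.uint8(151)), (np.uint8(158), np.uint8(154), np.uint8(153)), (np.uint8(158), np.uint8(154), np.uint8(155)), (np.uint8(131), np.uint8(99), np.uint8(83)), (np.uint8(140), np.uint8(101), np.uint8(81)), (np.uint8(141), np.uint8(102), np.uint8(82)), (np.uint8(140), np.uint8(101), np.uint8(80)), (np.uint8(140), np.uint8(101), np.uint8(81)), (np.uint8(141), np.uint8(102), np.uint8(81)), (np.uint8(181), np.uint8(177), np.uint8(187)), (np.uint8(204), np.uint8(204), np.uint8(217)), (np.uint8(205), np.uint8(205), np.uint8(217)), (np.uint8(204), np.uint8(204), np.uint8(217))]
```

```bash
python3 -c "
from h import *
print(ray('wrist',320,154.5,81),ray('wrist',320,140.5,75))"
python3 plan.py 581 -230.4 85 5.88
```

```text
[ 481.50452304 -238.14918114   81.        ] [ 471.31281338 -239.17877269   75.        ]
translation [-50.9, -3.5, 145.0] angular [-0.0, 0.0, -0.003]
```

```bash
python3 -m creep '[{"translation":[-17,-1,45],"angular":[0,0,0],"jaw":0},{"translation":[-34,-2,90],"angular":[0,0,-0.003],"jaw":0},{"translation":[-50.9,-3.5,120],"angular":[0,0,-0.003],"jaw":0},{"translation":[-50.9,-3.5,135],"angular":[0,0,-0.003],"jaw":0},{"translation":[-50.9,-3.5,141],"angular":[0,0,-0.003],"jaw":0},{"translation":[-50.9,-3.5,145],"angular":[0,0,-0.003],"jaw":0},{"translation":[-50.9,-3.5,145],"angular":[0,0,-0.003],"jaw":0},{"translation":[-50.9,-3.5,145],"angular":[0,0,-0.003],"jaw":0}]'
python3 -m creep '[{"translation":[0,0,0.5],"angular":[0,0,0],"jaw":0},{"translation":[0,0,1],"angular":[0,0,0],"jaw":0},{"translation":[0,0,1.5],"angular":[0,0,0],"jaw":0},{"translation":[0,0,2],"angular":[0,0,0],"jaw":0},{"translation":[0,0,2.5],"angular":[0,0,0],"jaw":0},{"translation":[0,0,3],"angular":[0,0,0],"jaw":0},{"translation":[0,0,3],"angular":[0,0,0],"jaw":0},{"translation":[0,0,3],"angular":[0,0,0],"jaw":0}]'
```

```text
t: 4.3
ee_pos: [581.3, -230.7, 85.9]
orientation: [-0.16, 3.136, -0.001]
ft_force: [-1.0, 0.4, -0.1]
width: -0.1
grasp_force: 0.0
t: 5.3
ee_pos: [581.1, -230.4, 82.0]
orientation: [-0.16, 3.137, -0.0]
ft_force: [-0.5, 0.6, 0.3]
width: 0.5
grasp_force: 0.0
```

```bash
python3 -m creep '[{"translation":[0,0,0.3],"angular":[0,0,0],"jaw":0},{"translation":[0,0,0.6],"angular":[0,0,0],"jaw":0},{"translation":[0,0,0.9],"angular":[0,0,0],"jaw":0},{"translation":[0,0,1.2],"angular":[0,0,0],"jaw":0},{"translation":[0,0,1.5],"angular":[0,0,0],"jaw":0},{"translation":[0,0,1.5],"angular":[0,0,0],"jaw":0},{"translation":[0,0,1.5],"angular":[0,0,0],"jaw":0},{"translation":[0,0,1.5],"angular":[0,0,0],"jaw":0}]'
```

```text
t: 6.3
ee_pos: [581.0, -230.4, 80.5]
orientation: [-0.16, 3.137, -0.0]
ft_force: [0.3, 0.5, -0.7]
width: 0.3
grasp_force: 0.0
```

```bash
python3 -m creep '[{"translation":[0,0,0.2],"angular":[0,0,0],"jaw":0},{"translation":[0,0,0.4],"angular":[0,0,0],"jaw":0},{"translation":[0,0,0.6],"angular":[0,0,0],"jaw":0},{"translation":[0,0,0.8],"angular":[0,0,0],"jaw":0},{"translation":[0,0,1],"angular":[0,0,0],"jaw":0},{"translation":[0,0,1],"angular":[0,0,0],"jaw":0},{"translation":[0,0,1],"angular":[0,0,0],"jaw":0},{"translation":[0,0,1],"angular":[0,0,0],"jaw":0}]'
```

```text
t: 7.3
ee_pos: [581.0, -230.4, 79.5]
orientation: [-0.16, 3.137, -0.0]
ft_force: [-0.1, -0.7, 0.0]
width: 0.0
grasp_force: 0.0
```

```bash
python3 -m creep '[{"translation":[0,0,0.2],"angular":[0,0,0],"jaw":0},{"translation":[0,0,0.4],"angular":[0,0,0],"jaw":0},{"translation":[0,0,0.6],"angular":[0,0,0],"jaw":0},{"translation":[0,0,0.8],"angular":[0,0,0],"jaw":0},{"translation":[0,0,1],"angular":[0,0,0],"jaw":0},{"translation":[0,0,1],"angular":[0,0,0],"jaw":0},{"translation":[0,0,1],"angular":[0,0,0],"jaw":0},{"translation":[0,0,1],"angular":[0,0,0],"jaw":0}]'
```

```text
t: 8.3
ee_pos: [581.0, -230.4, 78.5]
orientation: [0.16, -3.137, 0.0]
ft_force: [-0.2, 0.2, 0.0]
width: 0.5
grasp_force: 0.0
```

```bash
python3 - <<'E'
from h import *
a=ctrl.get_image("side")[:,:,::-1];b=ctrl.get_image("wrist")[:,:,::-1]
print(proj("side",ctrl.get_obs()["ee_pos"]))
cv2.imwrite("pics/s3.png",np.hstack([crop(a,340,190,133,200,400,600),crop(b,160,0,320,480,400,600)]))
E
```

```text
[[393.64546498 266.72319954]]
```

View pics/s3.png

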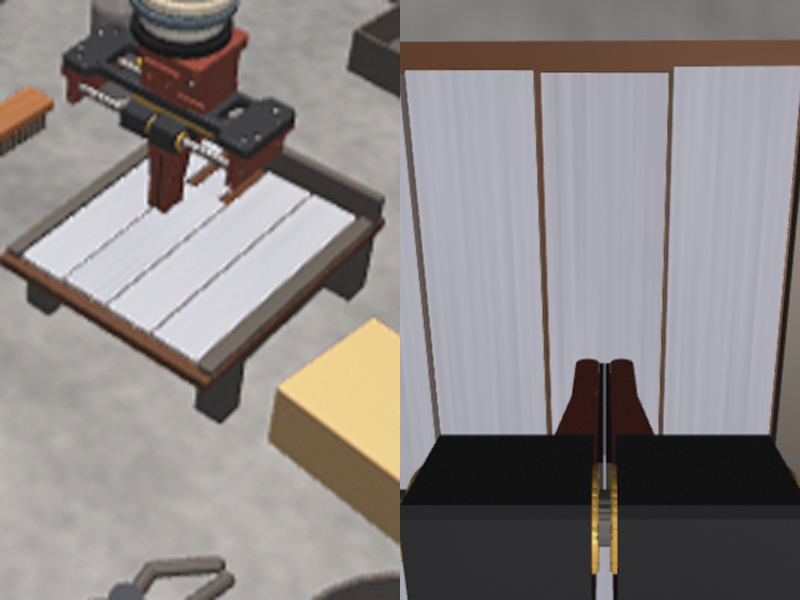

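```bash
python3 - <<'E'
from h import *
print(proj("side",[[482,-239.5,81]]),"seen 368.8 287.3")
e=ctrl.get_obs()["ee_pos"]
for dz in(0,5,10,15,20):
    P=e+[-10,-1,dz]; print(dz,proj("side",P).round(1),proj("wrist",P).round(1))
E
```

```text
[[367.54419534 286.51569333]] seen 368.8 287.3
0 [[391.1 268.7]] [[323.2 264.9]]
5 [[391.3 267.2]] [[323.2 268.5]]
10 [[391.4 265.7]] [[323.2 272.4]]
15 [[391.5 264.2]] [[323.2 276.4]]
20 [[391.7 262.7]] [[323.2 280.6]]
```

```bash
python3 -m creep '[{"translation":[0,0,2],"angular":[0,0,0],"jaw":0},{"translation":[0,0,4],"angular":[0,0,0],"jaw":0},{"translation":[0,0,6],"angular":[0,0,0],"jaw":0},{"translation":[0,0,8],"angular":[0,0,0],"jaw":0},{"translation":[0,0,9],"angular":[0,0,0],"jaw":0},{"translation":[0,0,10],"angular":[0,0,0],"jaw":0},{"translation":[0,0,10],"angular":[0,0,0],"jaw":0},{"translation":[0,0,10],"angular":[0,0,0],"jaw":0}]'
python3 - <<'E'
from h import *
a=ctrl.get_image("side")[:,:,::-1];b=ctrl.get_image("scene")[:,:,::-1]
print(proj("side",ctrl.get_obs()["ee_pos"]),proj("scene",ctrl.get_obs()["ee_pos"]))
cv2.imwrite("pics/s4.png",np.hstack([crop(a,365,220,60,75,400,500),crop(b,260,130,60,75,400,500)]))
E
```

```text
t: 9.4
ee_pos: [581.1, -230.4, 68.5]
orientation: [-0.16, 3.137, -0.0]
ft_force: [-0.2, -0.2, -0.0]
width: 0.6
grasp_force: 0.0
[[393.38490163 269.69009938]] [[302.16550346 176.36387259]]
```

View pics/s4.png

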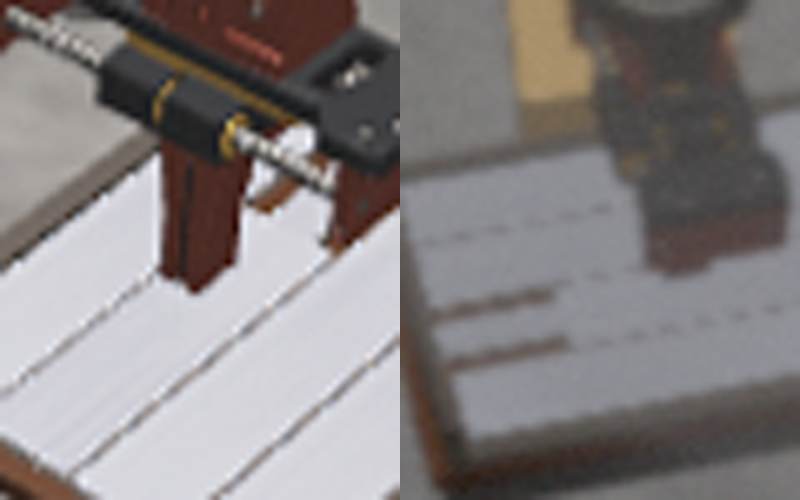

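```bash
python3 -m creep '[{"translation":[0,0,2],"angular":[0,0,0],"jaw":0},{"translation":[0,0,4],"angular":[0,0,0],"jaw":0},{"translation":[0,0,5],"angular":[0,0,0],"jaw":0},{"translation":[0,0,6],"angular":[0,0,0],"jaw":0},{"translation":[0,0,7],"angular":[0,0,0],"jaw":0},{"translation":[0,0,7.5],"angular":[0,0,0],"jaw":0},{"translation":[0,0,8],"angular":[0,0,0],"jaw":0},{"translation":[0,0,8],"angular":[0,0,0],"jaw":0}]'
python3 -m creep '[{"translation":[0,0,0.5],"angular":[0,0,0],"jaw":0},{"translation":[0,0,1],"angular":[0,0,0],"jaw":0},{"translation":[0,0,1.5],"angular":[0,0,0],"jaw":0},{"translation":[0,0,2],"angular":[0,0,0],"jaw":0},{"translation":[0,0,2],"angular":[0,0,0],"jaw":0},{"translation":[0,0,2],"angular":[0,0,0],"jaw":0},{"translation":[0,0,2],"angular":[0,0,0],"jaw":0},{"translation":[0,0,2],"angular":[0,0,0],"jaw":0}]'
```

```text
t: 10.5
ee_pos: [581.0, -230.4, 60.5]
orientation: [-0.16, 3.137, 0.0]
ft_force: [-0.5, -0.2, -0.4]
width: 0.6
grasp_force: 0.0
t: 11.5
ee_pos: [581.0, -230.4, 58.5]
orientation: [-0.161, 3.137, -0.0]
ft_force: [-0.6, 0.5, -0.6]
width: 0.4
grasp_force: 0.0
```

```bash
python3 -m creep '[{"translation":[0,0,0.5],"angular":[0,0,0],"jaw":0},{"translation":[0,0,1],"angular":[0,0,0],"jaw":0},{"translation":[0,0,1.5],"angular":[0,0,0],"jaw":0},{"translation":[0,0,2],"angular":[0,0,0],"jaw":0},{"translation":[0,0,2],"angular":[0,0,0],"jaw":0},{"translation":[0,0,2],"angular":[0,0,0],"jaw":0},{"translation":[0,0,2],"angular":[0,0,0],"jaw":0},{"translation":[0,0,2],"angular":[0,0,0],"jaw":0}]'
```

```text
t: 12.5
ee_pos: [581.0, -230.4, 56.5]
orientation: [-0.161, 3.137, -0.0]
ft_force: [-0.3, -0.6, -0.7]
width: 0.3
grasp_force: 0.0
```

```bash
python3 - <<'E'
from h import *
a=ctrl.get_image("side")[:,:,::-1]
cv2.imwrite("pics/s5.png",crop(a,365,220,60,75,400,500))
# tip: dark-red pixels of the finger, lowest row near its column
s=a[240:285,385:405].astype(int);m=(s.sum(2)<230);print([(240+i,''.join('#' if x else '.' for x in r)) for i,r in enumerate(m)][10:35])
E
```

```text
[(250, '....##############..'), (251, '....#############...'), (252, '.....###########....'), (253, '.....###########....'), (254, '.....###########....'), (255, '.....###########....'), (256, '.....##########.....'), (257, '.....##########.....'), (258, '.....##########.....'), (259, '....###########.....'), (260, '....###########.....'), (261, '....###########.....'), (262, '....###########.....'), (263, '....##########......'), (264, '....#########.......'), (265, '......#####.........'), (266, '.......###..........'), (267, '....................'), (268, '....................'), (269, '....................'), (270, '....................'), (271, '....................'), (272, '....................'), (273, '....................'), (274, '....................')]
```

```bash
python3 -m creep '[{"translation":[0,0,0.5],"angular":[0,0,0],"jaw":0},{"translation":[0,0,1],"angular":[0,0,0],"jaw":0},{"translation":[0,0,1.5],"angular":[0,0,0],"jaw":0},{"translation":[0,0,2],"angular":[0,0,0],"jaw":0},{"translation":[0,0,2.5],"angular":[0,0,0],"jaw":0},{"translation":[0,0,2.5],"angular":[0,0,0],"jaw":0},{"translation":[0,0,2.5],"angular":[0,0,0],"jaw":0},{"translation":[0,0,2.5],"angular":[0,0,0],"jaw":0}]'
```

```text
t: 13.55
ee_pos: [581.0, -230.4, 54.0]
orientation: [-0.16, 3.137, -0.0]
ft_force: [0.1, -0.2, -0.1]
width: 0.9
grasp_force: 0.0
```

```bash
python3 -m creep '[{"translation":[0,0,0.5],"angular":[0,0,0],"jaw":0},{"translation":[0,0,1],"angular":[0,0,0],"jaw":0},{"translation":[0,0,1.5],"angular":[0,0,0],"jaw":0},{"translation":[0,0,2],"angular":[0,0,0],"jaw":0},{"translation":[0,0,2],"angular":[0,0,0],"jaw":0},{"translation":[0,0,2],"angular":[0,0,0],"jaw":0},{"translation":[0,0,2],"angular":[0,0,0],"jaw":0},{"translation":[0,0,2],"angular":[0,0,0],"jaw":0}]'
```

```text
t: 14.55
ee_pos: [581.0, -230.4, 52.0]
orientation: [0.16, -3.137, 0.0]
ft_force: [-0.4, -0.9, 0.7]
width: 0.3
grasp_force: 0.0
```

```bash
python3 -m creep '[{"translation":[0,0,0.5],"angular":[0,0,0],"jaw":0},{"translation":[0,0,1],"angular":[0,0,0],"jaw":0},{"translation":[0,0,1.3],"angular":[0,0,0],"jaw":0},{"translation":[0,0,1.6],"angular":[0,0,0],"jaw":0},{"translation":[0,0,1.8],"angular":[0,0,0],"jaw":0},{"translation":[0,0,2],"angular":[0,0,0],"jaw":0},{"translation":[0,0,2],"angular":[0,0,0],"jaw":0},{"translation":[0,0,2],"angular":[0,0,0],"jaw":0}]'
```

```text
t: 15.55
ee_pos: [581.1, -230.4, 51.6]
orientation: [-0.16, 3.137, -0.0]
ft_force: [-4.3, 2.8, 14.1]
width: 0.8
grasp_force: 7.1
```

```bash
python3 - <<'E'
from h import *
b=ctrl.get_image("wrist")[:,:,::-1]
cv2.imwrite("pics/w5.png",crop(b,200,60,260,280,520,560))
a=ctrl.get_image("side")[:,:,::-1]
s=a[240:285,385:405].astype(int);m=(s.sum(2)<230);print(*[(240+i,''.join('#' if x else '.' for x in r)) for i,r in enumerate(m)][18:32])
E
```

```text
(258, '.....##########.....') (259, '....###########.....') (260, '....###########.....') (261, '....###########.....') (262, '....###########.....') (263, '....###########.....') (264, '....##########......') (265, '....#########.......') (266, '....########........') (267, '.......####.........') (268, '........#...........') (269, '....................') (270, '....................') (271, '....................')
```

View pics/w5.png

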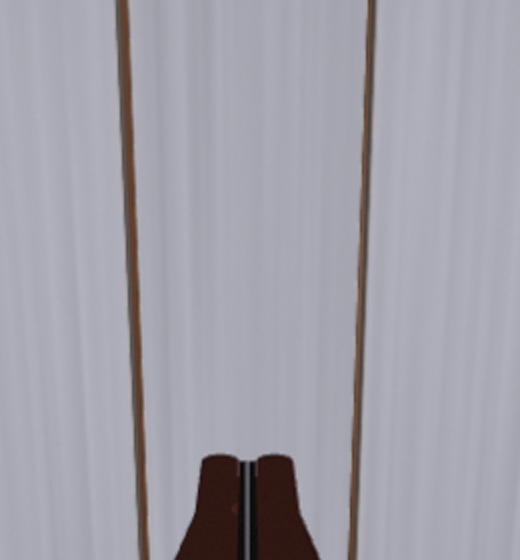

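```bash
python3 -m creep '[{"translation":[2,0,0],"angular":[0,0,0],"jaw":0},{"translation":[6,0,0],"angular":[0,0,0],"jaw":0},{"translation":[12,0,0],"angular":[0,0,0],"jaw":0},{"translation":[18,0,0],"angular":[0,0,0],"jaw":0},{"translation":[25,0,0],"angular":[0,0,0],"jaw":0},{"translation":[32,0,0],"angular":[0,0,0],"jaw":0},{"translation":[39,0,0],"angular":[0,0,0],"jaw":0},{"translation":[45,0,0],"angular":[0,0,0],"jaw":0}]'
python3 - <<'E'
from h import *
im=ctrl.get_image("wrist");cv2.imwrite("pics/w6.png",im[:,:,::-1])
c=ctrl.camera_info("wrist");o=ctrl.get_obs();print(o["ee_pos"],o["ft_force"])
for u in (260,290,320,350): print(u,[int(x) for x in im[0:240:3,u].astype(int).sum(1)])
E
```

```text
t: 16.65
ee_pos: [538.7, -235.9, 51.7]
orientation: [-0.16, 3.132, -0.004]
ft_force: [2.5, -0.7, 7.2]
width: 0.2
grasp_force: 3.8
[ 537.96958853 -235.97066007   51.64656634] [1.43655941 0.56384887 6.80511969]
260 [407, 411, 413, 414, 416, 421, 422, 424, 420, 418, 413, 414, 411, 417, 417, 420, 417, 418, 418, 420, 419, 415, 412, 409, 402, 400, 406, 405, 405, 407, 413, 414, 417, 418, 423, 427, 430, 431, 432, 431, 434, 430, 427, 427, 423, 423, 423, 310, 227, 225, 224, 223, 224, 223, 220, 221, 228, 535, 567, 568, 567, 570, 569, 569, 569, 570, 569, 568, 568, 566, 567, 565, 567, 567, 568, 567, 568, 567, 566, 569]
290 [409, 412, 415, 418, 418, 421, 419, 416, 420, 416, 414, 412, 411, 410, 410, 410, 486, 560, 560, 560, 560, 560, 562, 562, 561, 563, 565, 564, 564, 564, 563, 565, 565, 564, 563, 566, 565, 567, 567, 565, 565, 564, 565, 565, 564, 565, 566, 567, 565, 566, 565, 565, 565, 563, 564, 561, 564, 561, 563, 562, 562, 562, 559, 563, 561, 561, 560, 560, 557, 558, 556, 556, 554, 555, 554, 554, 553, 554, 556, 555]
320 [420, 419, 419, 422, 422, 422, 421, 420, 419, 416, 414, 410, 405, 403, 399, 397, 468, 542, 545, 545, 545, 547, 548, 544, 546, 547, 546, 548, 547, 548, 548, 547, 550, 549, 550, 548, 550, 550, 549, 548, 549, 550, 552, 552, 552, 552, 551, 552, 553, 552, 552, 552, 553, 554, 554, 553, 554, 553, 553, 554, 552, 554, 555, 553, 554, 553, 555, 554, 551, 550, 552, 552, 552, 553, 552, 552, 552, 552, 554, 552]
350 [409, 407, 404, 405, 404, 406, 409, 403, 406, 405, 407, 401, 399, 394, 394, 390, 481, 551, 551, 550, 552, 548, 550, 551, 550, 551, 551, 548, 549, 548, 548, 551, 549, 545, 546, 549, 547, 549, 549, 551, 547, 547, 547, 548, 547, 547, 548, 546, 549, 547, 550, 548, 546, 547, 547, 547, 546, 547, 548, 548, 548, 549, 550, 548, 548, 548, 550, 552, 549, 552, 552, 551, 551, 552, 553, 553, 552, 552, 553, 553]
```

```bash
python3 -c "
from h import *
print(ray('wrist',320,49,81),ray('wrist',260,170.5,81),ray('wrist',260,142,75))"
python3 -m creep '[{"translation":[0,0,0.6],"angular":[0,0,0],"jaw":0},{"translation":[5,0,0.6],"angular":[0,0,0],"jaw":0},{"translation":[11,0,0.6],"angular":[0,0,0],"jaw":0},{"translation":[17,0,0.6],"angular":[0,0,0],"jaw":0},{"translation":[23,0,0.6],"angular":[0,0,0],"jaw":0},{"translation":[29,0,0.6],"angular":[0,0,0],"jaw":0},{"translation":[35,0,0.6],"angular":[0,0,0],"jaw":0},{"translation":[40,0,0.6],"angular":[0,0,0],"jaw":0}]'
python3 - <<'E'
from h import *
im=ctrl.get_image("side")[:,:,::-1];s=ctrl.get_image("wrist")[:,:,::-1]
cv2.imwrite("pics/s7.png",np.hstack([crop(im,330,200,140,140,500,500),crop(s,220,0,200,480,208,500)]))
g=s.astype(int).sum(2);print([int(x) for x in g[:60:2,320]],ctrl.get_obs()["ft_force"])
E
```

```text
[ 439.01577094 -247.05609255   81.        ] [ 482.76081006 -265.17034438   81.        ] [ 472.86567871 -266.61794802   75.        ]
t: 17.7
ee_pos: [499.8, -240.5, 51.6]
orientation: [-0.16, 3.131, -0.005]
ft_force: [4.3, 0.3, 10.8]
width: 0.4
grasp_force: 5.7
[484, 488, 486, 490, 490, 490, 493, 493, 494, 496, 494, 493, 491, 487, 481, 479, 472, 469, 468, 465, 461, 458, 452, 449, 508, 581, 582, 580, 580, 582] [ 1.65198395 -0.12799188 13.09059702]
```

View pics/s7.png

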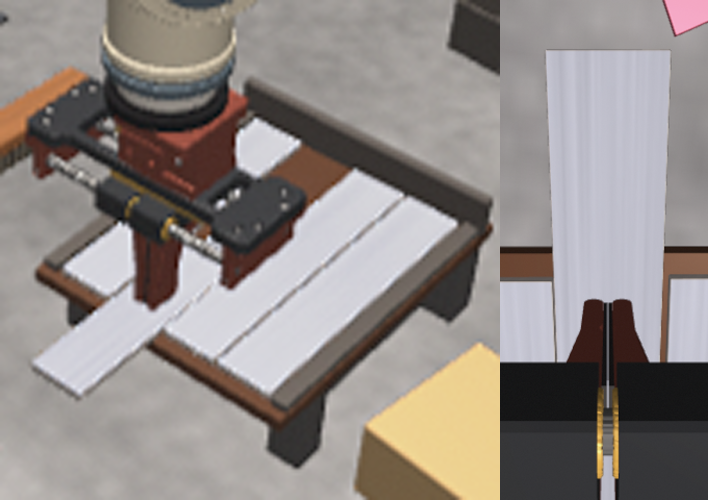

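```bash
python3 -m creep '[{"translation":[4,0,0],"angular":[0,0,0],"jaw":0},{"translation":[8,0,0],"angular":[0,0,0],"jaw":0},{"translation":[8,0,0],"angular":[0,0,0],"jaw":0},{"translation":[8,0,-5],"angular":[0,0,0],"jaw":0},{"translation":[8,0,-30],"angular":[0,0,0],"jaw":0},{"translation":[22,0,-70],"angular":[0,0,0],"jaw":1},{"translation":[52,0,-70],"angular":[0,0,0],"jaw":1},{"translation":[52,0,-70],"angular":[0,0,0],"jaw":1}]'
python3 - <<'E'
from h import *
for i in range(10): ctrl.get_image("wrist")
o=ctrl.get_obs();im=ctrl.get_image("wrist")[:,:,::-1];print(o["ee_pos"],o["width"])
cv2.imwrite("pics/w8.png",im)
g=im.astype(int).sum(2)
print([int(x) for x in g[:480:6,323]])
for v in(80,120,160):print(v,[int(x) for x in g[v,240:420:3]])
E
```

```text
t: 18.8
ee_pos: [443.0, -244.1, 119.5]
orientation: [0.159, -3.137, -0.001]
ft_force: [0.3, -0.5, -0.1]
width: 27.0
grasp_force: 0.0
[ 444.92521399 -244.27704481  119.13078458] 67.07781240710592
[496, 490, 478, 481, 481, 485, 493, 493, 493, 488, 491, 495, 510, 512, 510, 503, 498, 497, 493, 489, 488, 486, 479, 469, 457, 447, 444, 318, 573, 573, 573, 570, 570, 572, 568, 567, 567, 566, 567, 568, 567, 567, 564, 567, 564, 564, 564, 565, 565, 565, 564, 564, 564, 563, 564, 566, 564, 569, 570, 570, 571, 570, 571, 572, 574, 575, 125, 258, 326, 287, 354, 335, 299, 533, 556, 555, 553, 555, 557, 552]
80 [457, 461, 466, 463, 465, 466, 472, 478, 485, 486, 486, 485, 488, 490, 490, 488, 487, 486, 480, 474, 463, 469, 476, 482, 491, 501, 512, 515, 511, 509, 505, 501, 498, 495, 502, 469, 610, 608, 609, 609, 609, 608, 609, 609, 609, 610, 610, 609, 611, 613, 611, 610, 609, 610, 610, 610, 608, 610, 609, 610]
120 [452, 449, 449, 447, 445, 446, 450, 458, 456, 458, 461, 461, 458, 457, 458, 461, 462, 465, 466, 471, 475, 475, 478, 482, 491, 493, 492, 490, 488, 489, 487, 487, 490, 494, 492, 484, 481, 479, 481, 484, 417, 623, 621, 622, 624, 622, 623, 621, 622, 623, 622, 623, 623, 624, 623, 625, 624, 630, 464, 478]
160 [443, 441, 443, 446, 450, 450, 454, 454, 450, 449, 443, 440, 432, 431, 431, 426, 432, 436, 444, 445, 448, 449, 448, 448, 446, 448, 447, 446, 445, 445, 449, 451, 457, 456, 458, 459, 455, 450, 448, 446, 443, 444, 443, 443, 445, 443, 441, 442, 443, 442, 440, 438, 442, 442, 441, 439, 444, 448, 447, 447]
```

View pics/w8.png

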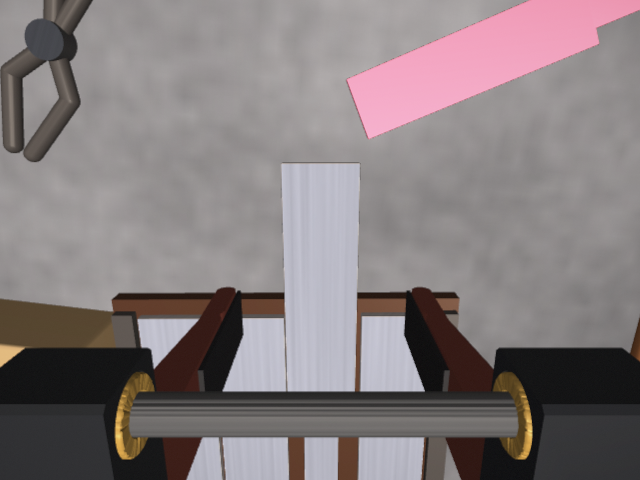

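```bash
python3 -c "
from h import *
print(ray('wrist',320.5,162,81),ray('wrist',320.5,308,81),ray('wrist',190,295,75))"
python3 -m creep '[{"translation":[0,0,30],"angular":[0,0,0],"jaw":1},{"translation":[0,0,60],"angular":[0,0,0],"jaw":1},{"translation":[0,0,80],"angular":[0,0,0],"jaw":1},{"translation":[0,0,89],"angular":[0,0,0],"jaw":1},{"translation":[0,0,89],"angular":[0,0,0],"jaw":0.4},{"translation":[0,0,89],"angular":[0,0,0],"jaw":0},{"translation":[0,0,89],"angular":[0,0,0],"jaw":0},{"translation":[0,0,89],"angular":[0,0,0],"jaw":0}]'
```

```text
[ 391.38757773 -251.16553134   81.        ] [ 474.74365859 -242.77035572   81.        ] [ 477.06208518 -320.00340178   75.        ]
t: 20.35
ee_pos: [445.0, -244.6, 30.9]
orientation: [-0.16, 3.137, -0.001]
ft_force: [-0.1, 0.2, -0.2]
width: 51.4
grasp_force: 0.0
```

```bash
python3 -m creep '[{"translation":[0,0,0],"angular":[0,0,0],"jaw":0},{"translation":[0,0,0],"angular":[0,0,0],"jaw":0},{"translation":[0,0,0],"angular":[0,0,0],"jaw":0},{"translation":[0,0,0],"angular":[0,0,0],"jaw":0},{"translation":[0,0,0],"angular":[0,0,0],"jaw":0},{"translation":[0,0,-1],"angular":[0,0,0],"jaw":0},{"translation":[0,0,-2],"angular":[0,0,0],"jaw":0},{"translation":[0,0,-3],"angular":[0,0,0],"jaw":0}]'
```

```text
t: 21.35
ee_pos: [444.2, -244.1, 33.0]
orientation: [0.161, -3.136, -0.001]
ft_force: [-0.2, -0.0, -3.6]
width: 41.3
grasp_force: 29.9
```

```bash
python3 -m creep '[{"translation":[0,0,-4],"angular":[0,0,0],"jaw":0},{"translation":[0,0,-8],"angular":[0,0,0],"jaw":0},{"translation":[0,0,-15],"angular":[0,0,0],"jaw":0},{"translation":[0,0,-28],"angular":[0,0,0],"jaw":0},{"translation":[0,0,-45],"angular":[0,0,0],"jaw":0},{"translation":[0,0,-65],"angular":[0,0,0],"jaw":0},{"translation":[0,0,-85],"angular":[0,0,0],"jaw":0},{"translation":[0,0,-97],"angular":[0,0,0],"jaw":0}]'
python3 - <<'E'
from h import *
for n,(x0,y0,x1,y1) in (("side",(262,150,320,210)),("scene",(295,270,335,335))):
    a=cv2.imread(f"pics/{n}0.png");h=cv2.cvtColor(a,cv2.COLOR_BGR2HSV)
    m=((h[...,0]>12)&(h[...,0]<28)&(h[...,1]>90)&(h[...,2]>90)).astype(np.uint8)
    s=m[y0:y1,x0:x1]
    print(n,x0,y0)
    for i,r in enumerate(s): 
        if r.any(): print(y0+i,''.join('.#'[x] for x in r))
print(proj("side",[[606,308,75],[613,178,75],[613,178,45],[606,308,45]]).round(1),proj("scene",[[602,308,75],[610,178,75],[602,308,45]]).round(1))
o=ctrl.get_obs();print(o["ee_pos"],o["ft_force"],o["moment"],o["width"])
E
```

```text
t: 22.35
ee_pos: [445.3, -244.7, 132.3]
orientation: [-0.16, 3.136, -0.002]
ft_force: [-0.4, 0.1, -3.4]
width: 41.6
grasp_force: 30.0
side 262 150
162 ..........................................###.............
163 ........................................########..........
164 .......................................##########.........
165 .....................................############.........
166 ...................................##############.........
167 ..................................###############.........
168 ................................#################.........
169 ..............................###################.........
170 .............................####################.........
171 ...........................######################.........
172 .........................########################.........
173 ....................###.#########################.........
174 ..................###############################.........
175 .................################################.........
176 ...............##################################.........
177 ....
[... 3237 characters left out ...]
........
318 ................############............
319 ................############............
320 .................###########............
321 ................############............
322 .................###########............
323 .................###########............
324 .................###########............
325 .................#########..............
326 .................######.................
327 ..................##....................
[[273.  177.1]
 [300.8 193.7]
 [301.2 202. ]
 [273.8 185.2]] [[321.3 322. ]
 [311.2 281.3]
 [321.4 327.8]]
[ 445.2611313  -244.73083683  132.33263146] [-0.41782787  0.1118555  -3.36250332] [0.0289408  0.10410693 0.01668318] 41.58892479276866
```

```bash
python3 - <<'E'
from h import *
from scipy.optimize import least_squares
cs={n:ctrl.camera_info(n) for n in("side","scene")}
obs=[("side",65,75,272.8,178.8),("side",65,45,273.2,186.8),("side",-65,45,304.3,201.6),("side",-65,75,304,193.2),("scene",65,75,322.8,318.5),("scene",65,45,322.8,324.7),("scene",-65,75,310.2,281.2)]
for n,l,z,u,v in obs: print(n,l,z,ray(n,u,v,z,cs[n]).round(1))
def f(p):
    s,c=np.sin(p[2]),np.cos(p[2]);r=[]
    for n,l,z,u,v in obs: r+=list((proj(n,[p[0]-s*l,p[1]+c*l,z],cs[n])-[u,v])[0])
    return np.array(r)
q=least_squares(f,[606,240,.08],loss="soft_l1");print(q.x,np.rad2deg(q.x[2]),q.fun.reshape(-1,2).round(1))
E
```

```text
side 65 75 [599.7 300.7  75. ]
side 65 45 [599.3 301.7  45. ]
side -65 45 [621.4 173.3  45. ]
side -65 75 [622.  173.8  75. ]
scene 65 75 [596.6 298.5  75. ]
scene 65 45 [597.  299.5  45. ]
scene -65 75 [612.6 177.3  75. ]
[6.08495381e+02 2.36222556e+02 1.69535790e-01] 9.713685229337507 [[-0.5  0.3]
 [-0.2  0.4]
 [-0.3  0.4]
 [-0.3  0.6]
 [-0.2  0.7]
 [-0.1  0.3]
 [-2.7 -1.2]]
```

```bash
python3 - <<'E'
import json,numpy as np
from scipy.spatial.transform import Rotation as R
c=json.load(open("cmd.json"));r=R.from_rotvec(c["r"]);c["p"]=(np.array(c["p"])+r.apply([137,0,0])).tolist();c["p"][2]=130.4;print(c["p"])
json.dump(c,open("cmd.json","w"))
from h import *
print(ray("side",379,221,0))
E
python3 plan.py 418.3 203.6 130.4 9.7; python3 plan.py 418.3 203.6 60 9.7;
```

```text
[444.7415003561865, -244.3808654265291, 130.4]
[ 7.64431290e+02 -4.20409403e+00  1.13686838e-13]
translation [-19.4, 448.3, -0.0] angular [-0.0, 0.0, -0.067]
translation [-0.0, 0.0, 70.4] angular [-0.0, 0.0, -0.0]
```

```bash
python3 -m creep '[{"translation":[-1,20,0],"angular":[0,0,0],"jaw":0},{"translation":[-2,55,0],"angular":[0,0,-0.01],"jaw":0},{"translation":[-5,100,0],"angular":[0,0,-0.02],"jaw":0},{"translation":[-7,150,0],"angular":[0,0,-0.03],"jaw":0},{"translation":[-9,205,0],"angular":[0,0,-0.04],"jaw":0},{"translation":[-11,260,0],"angular":[0,0,-0.05],"jaw":0},{"translation":[-13,315,0],"angular":[0,0,-0.06],"jaw":0},{"translation":[-16,365,0],"angular":[0,0,-0.067],"jaw":0}]'
python3 -c "
from scipy.spatial.transform import Rotation as R
print(R.from_rotvec([0,0,0.067]).apply([-3.4,83.3,0]))"
```

```text
t: 23.35
ee_pos: [421.6, 122.6, 130.0]
orientation: [0.267, -3.129, -0.0]
ft_force: [1.1, -0.7, -3.5]
width: 41.9
grasp_force: 30.0
[-8.9692969  82.88547347  0.        ]
```

```bash
python3 -m creep '[{"translation":[-4,35,0],"angular":[0,0,0],"jaw":0},{"translation":[-7,60,0],"angular":[0,0,0],"jaw":0},{"translation":[-9,78,0],"angular":[0,0,0],"jaw":0},{"translation":[-9,82.9,10],"angular":[0,0,0],"jaw":0},{"translation":[-9,82.9,35],"angular":[0,0,0],"jaw":0},{"translation":[-9,82.9,55],"angular":[0,0,0],"jaw":0},{"translation":[-9,82.9,68],"angular":[0,0,0],"jaw":0},{"translation":[-9,82.9,70.4],"angular":[0,0,0],"jaw":0}]'
python3 - <<'E'
from h import *
for i in range(4): ctrl.get_image("side")
s=ctrl.get_image("side")[:,:,::-1];w=ctrl.get_image("wrist")[:,:,::-1];o=ctrl.get_obs();print(o["ee_pos"],o["ft_force"])
s=s.copy()
u=np.array([np.cos(.1693),np.sin(.1693),0]);n=np.array([-u[1],u[0],0]);g=np.array([418.3,203.6,0])
pts=[g+u*164+n*11,g+u*164-n*11,g+u*104-n*21,g-u*56-n*21,g-u*56+n*21]
P=proj("side",[p+[0,0,60-30.4+81] for p in pts]);print(P.round(1))
A=crop(s,190,140,140,120,466,400)
for p in P: cv2.circle(A,tuple(int(x) for x in (p-[190,140])*3.333),2,(0,0,255),-1)
cv2.imwrite("pics/f9.png",np.hstack([A,cv2.resize(w[:,80:560],(334,400))]))
E
```

```text
t: 24.35
ee_pos: [417.6, 202.8, 59.0]
orientation: [0.264, -3.128, 0.001]
ft_force: [-0.5, 0.1, -3.3]
width: 41.6
grasp_force: 30.0
[418.81225389 203.75329261  60.57731823] [-0.25910068 -0.07842172 -3.61431394]
[[277.7 179.2]
 [283.1 181.7]
 [271.3 191.8]
 [229.9 217.8]
 [219.5 212. ]]
```

View pics/f9.png

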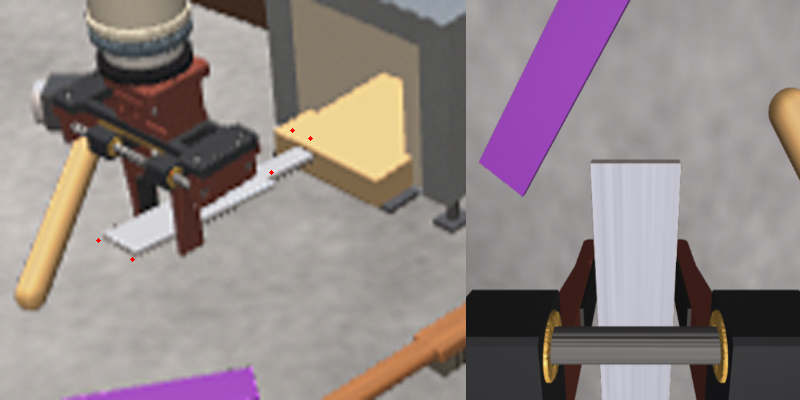

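```bash
python3 -m creep '[{"translation":[-3,0,0],"angular":[0,-0.06,0],"jaw":0},{"translation":[-6,0,0],"angular":[0,-0.11,0],"jaw":0},{"translation":[-15,0,3],"angular":[0,-0.11,0],"jaw":0},{"translation":[-30,0,6],"angular":[0,-0.11,0],"jaw":0},{"translation":[-50,0,10],"angular":[0,-0.11,0],"jaw":0},{"translation":[-75,0,10],"angular":[0,-0.11,0],"jaw":0},{"translation":[-95,0,10],"angular":[0,-0.11,0],"jaw":0},{"translation":[-110,0,10],"angular":[0,-0.11,0],"jaw":0}]'
python3 - <<'E'
from h import *
for i in range(4): ctrl.get_image("side")
a=ctrl.get_image("side")[:,:,::-1];cv2.imwrite("pics/f10.png",a);o=ctrl.get_obs();print(o["ee_pos"],o["ft_force"])
u=np.array([np.cos(.1693),np.sin(.1693),0]);n=np.array([-u[1],u[0],0]);g=np.array([418.3,203.6,0])+u*104.7
P=proj("side",[g-u*56-n*21+[0,0,100.6],g+u*104-n*21+[0,0,100.6],g-u*56+n*21+[0,0,100.6]]);print(P.round(1))
# bright bluish-grey steel mask
h=cv2.cvtColor(a,cv2.COLOR_BGR2HSV);m=((h[...,1]<40)&(h[...,2]>165))
for v in range(172,212,1):
    r=m[v,230:320]
    if r.any(): print(v,''.join('.#'[int(x)] for x in r))
E
```

```text
t: 25.65
ee_pos: [529.0, 222.4, 49.9]
orientation: [-0.255, 3.021, 0.015]
ft_force: [0.6, 0.5, -4.2]
width: 41.6
grasp_force: 30.0
[525.95191614 221.76629486  49.59002712] [ 0.25359009  0.74700653 -4.42349959]
[[257.9 203.3]
 [295.9 179.3]
 [247.6 198. ]]
172 ...........##......................................................##########.............
173 ...........##.........#..........................................#########................
174 ...........##...........#......................................##########.................
175 ..........####..........#.....................................###########.................
176 ..........######..........#...................................#######.....................
177 .........#########...##.......................................#####.......................
178 .........##########.###.......................................#####.......................
179 .........##############.......................................###.........................
180 .####...################.....................................#####..............
[... 2255 characters left out ...]
...................................
205 ############.##############.##.....####.###################...............................
206 #############..#########.########.######.######################...........................
207 ############...#####......#####################################...........................
208 ###########....##......#..#####################################...........................
209 ################...##########################################.............................
210 ################..###################..####################...............................
211 ################.####################...###################...............................
```

```bash
python3 -m creep '[{"translation":[-12,0,1.3],"angular":[0,0,0],"jaw":0},{"translation":[-28,0,3.1],"angular":[0,0,0],"jaw":0},{"translation":[-44,0,4.8],"angular":[0,0,0],"jaw":0},{"translation":[-54.7,0,6],"angular":[0,0,0],"jaw":0},{"translation":[-54.1,0,11],"angular":[0,0,0],"jaw":0},{"translation":[-53.5,0,16],"angular":[0,0,0],"jaw":0},{"translation":[-53.1,0,19.5],"angular":[0,0,0],"jaw":0},{"translation":[-53,0,21],"angular":[0,0,0],"jaw":0}]'
python3 -m creep '[{"translation":[0,0,0.5],"angular":[0,0,0],"jaw":0},{"translation":[0,0,1],"angular":[0,0,0],"jaw":0},{"translation":[0,0,1.5],"angular":[0,0,0],"jaw":0},{"translation":[0,0,2],"angular":[0,0,0],"jaw":0},{"translation":[0,0,2],"angular":[0,0,0],"jaw":0},{"translation":[0,0,2],"angular":[0,0,0],"jaw":0},{"translation":[0,0,2],"angular":[0,0,0],"jaw":0},{"translation":[0,0,2],"angular":[0,0,0],"jaw":0}]'
```

```text
t: 26.9
ee_pos: [580.5, 231.3, 34.5]
orientation: [-0.256, 3.022, 0.014]
ft_force: [0.0, -1.0, -3.3]
width: 42.0
grasp_force: 30.0
t: 27.9
ee_pos: [581.3, 231.4, 33.0]
orientation: [-0.256, 3.021, 0.014]
ft_force: [-0.0, 0.5, -1.9]
width: 41.8
grasp_force: 30.0
```

```bash
python3 -m creep '[{"translation":[0,0,0.4],"angular":[0,0,0],"jaw":0},{"translation":[0,0,0.8],"angular":[0,0,0],"jaw":0},{"translation":[0,0,1.2],"angular":[0,0,0],"jaw":0},{"translation":[0,0,1.2],"angular":[0,0,0],"jaw":0},{"translation":[0,0,1.2],"angular":[0,0,0],"jaw":0},{"translation":[0,0,1.2],"angular":[0,0,0],"jaw":0},{"translation":[0,0,1.2],"angular":[0,0,0],"jaw":0},{"translation":[0,0,1.2],"angular":[0,0,0],"jaw":0}]'
```

```text
t: 28.9
ee_pos: [581.3, 231.4, 31.7]
orientation: [-0.256, 3.021, 0.014]
ft_force: [-0.9, -0.1, -1.6]
width: 41.5
grasp_force: 30.0
```

```bash
python3 -m creep '[{"translation":[0,0,0.4],"angular":[0,0,0],"jaw":0},{"translation":[0,0,0.8],"angular":[0,0,0],"jaw":0},{"translation":[0,0,1.2],"angular":[0,0,0],"jaw":0},{"translation":[0,0,1.2],"angular":[0,0,0],"jaw":0},{"translation":[0,0,1.2],"angular":[0,0,0],"jaw":0},{"translation":[0,0,1.2],"angular":[0,0,0],"jaw":0},{"translation":[0,0,1.2],"angular":[0,0,0],"jaw":0},{"translation":[0,0,1.2],"angular":[0,0,0],"jaw":0}]'
```

```text
t: 29.9
ee_pos: [581.5, 231.5, 31.2]
orientation: [-0.256, 3.021, 0.014]
ft_force: [-3.6, -1.1, 6.6]
width: 41.7
grasp_force: 30.0
```

```bash
python3 -m creep '[{"translation":[0,0,-0.5],"angular":[0,0,0],"jaw":0},{"translation":[0,0,-0.8],"angular":[0,0,0],"jaw":0},{"translation":[0,0,-0.8],"angular":[0,0,0],"jaw":0.6},{"translation":[0,0,-0.8],"angular":[0,0,0],"jaw":0.8},{"translation":[0,0,-0.8],"angular":[0,0,0],"jaw":1},{"translation":[0,0,-0.8],"angular":[0,0,0],"jaw":1},{"translation":[0,0,-0.8],"angular":[0,0,0],"jaw":1},{"translation":[0,0,-0.8],"angular":[0,0,0],"jaw":1}]'
python3 -m creep '[{"translation":[0,0,-5],"angular":[0,0,0],"jaw":1},{"translation":[0,0,-15],"angular":[0,0,0],"jaw":1},{"translation":[2,0,-35],"angular":[0,0,0],"jaw":1},{"translation":[10,0,-60],"angular":[0,0,0],"jaw":1},{"translation":[25,0,-85],"angular":[0,0,0],"jaw":1},{"translation":[60,0,-100],"angular":[0,0,0],"jaw":1},{"translation":[95,0,-105],"angular":[0,0,0],"jaw":1},{"translation":[120,0,-105],"angular":[0,0,0],"jaw":1}]'
python3 - <<'E'
from h import *
for i in range(6): ctrl.get_image("side")
a=ctrl.get_image("side")[:,:,::-1];w=ctrl.get_image("wrist")[:,:,::-1];o=ctrl.get_obs();print(o["ee_pos"],o["width"])
cv2.imwrite("pics/z.png",a);cv2.imwrite("pics/zw.png",w)
print([(round(d["score"],2),d["rect"]) for d in ctrl.look_for("wrist","blank_tang")],[(round(d["score"],2),d["rect"]) for d in ctrl.look_for("side","blank_tang")])
u=np.array([np.cos(.1695),np.sin(.1695),0]);n=np.array([-u[1],u[0],0]);g=np.array([608.5,236.2,0])
Q=[g-u*88+n*21+[0,0,81],g-u*88-n*21+[0,0,81],g-u*2-n*21+[0,0,81],g+[0,0,75],g-n*65+[0,0,75]];print(proj("wrist",Q).round(0),proj("side",Q).round(1))
E
```

```text
t: 30.9
ee_pos: [581.3, 231.4, 31.3]
orientation: [-0.256, 3.021, 0.014]
ft_force: [0.3, -0.1, 0.4]
width: 87.9
grasp_force: 0.0
t: 31.9
ee_pos: [451.3, 209.3, 124.3]
orientation: [-0.256, 3.019, 0.015]
ft_force: [0.4, 0.3, -1.0]
width: 87.8
grasp_force: 0.0
[453.64212521 209.72747488 122.88253639] 87.90351288229799
[(0.8, [287.0, 342.5, 354.9, 479.8]), (0.65, [129.3, 0.0, 270.2, 145.5])] [(0.91, [246.1, 303.4, 331.2, 339.6]), (0.84, [264.4, 167.3, 311.0, 201.4]), (0.57, [184.2, 252.7, 265.7, 269.2])]
[[357. 351.]
 [290. 351.]
 [294. 452.]
 [324. 447.]
 [233. 447.]] [[262.1 195. ]
 [272.3 200.1]
 [292.2 187.3]
 [287.7 186.3]
 [303.7 193.8]]
```

```bash
python3 - <<'E'
from h import *
w=cv2.imread("pics/zw.png").astype(int)
for u in(300,323,345): 
    g=w[325:365,u].sum(1);k=int(np.abs(np.diff(g)).argmax())+325;print("nose",u,k,ray("wrist",u,k+.5,81).round(1))
for u in(240,265,390,410):
    print(u,[tuple(map(int,x)) for x in w[425:479:4,u]])
for v in(360,400,440):
    g=w[v,260:400].sum(1);d=np.abs(np.diff(g));i=np.argsort(d)[-4:]+260;print(v,sorted(i.tolist()))
s=cv2.imread("pics/z.png");h=cv2.cvtColor(s,cv2.COLOR_BGR2HSV)
for v in range(164,206): print(v,''.join('Y' if 12<p[0]<28 and p[1]>90 else '#' if p[1]<45 and p[2]>165 else '.' for p in h[v,255:325]))
E
```

```text
nose 300 351 [524.3 206.9  81. ]
nose 323 351 [521.8 221.1  81. ]
nose 345 351 [519.5 234.7  81. ]
240 [(108, 109, 112), (114, 115, 118), (108, 110, 113), (71, 84, 95), (55, 80, 100), (136, 198, 234), (136, 198, 234), (136, 197, 234), (136, 198, 234), (135, 196, 233), (135, 196, 233), (135, 196, 233), (135, 196, 233), (135, 196, 232)]
265 [(108, 110, 112), (114, 115, 119), (107, 109, 112), (71, 84, 95), (55, 80, 99), (136, 198, 235), (137, 198, 234), (136, 197, 234), (136, 198, 234), (136, 197, 234), (136, 197, 234), (135, 196, 233), (135, 195, 233), (135, 196, 233)]
390 [(107, 108, 111), (117, 118, 122), (107, 108, 111), (72, 85, 95), (55, 80, 99), (123, 179, 221), (137, 199, 235), (136, 198, 234), (137, 198, 234), (136, 198, 234), (135, 197, 233), (136, 196, 233), (135, 196, 233), (135, 196, 233)]
410 [(108, 109, 112), (116, 118, 122), (107, 108, 111), (72, 85, 95), (55, 79, 99), (121, 176, 218), (136, 197, 234), (137, 198, 234), (136, 197, 234), (136, 197, 234), (135, 196, 233), (135, 196, 233), (135, 196, 233), (129, 185, 224)]
360 [288, 290, 355, 356]
400 [318, 323, 324, 394]
44
[... 2472 characters left out ...]
YYYYYYYYYYYY.............
197 ########....###########.....########...YYYYYYYYYYYYYYYY...............
198 ######.###....######.........####.#......YYYYYYYYYYYYY................
199 ############....###....##..................YYYYYYYYY..................
200 ##########.............##....................YYYYY....................
201 ####..........##.....#.####.....................YY....................
202 ............###############...........................................
203 ...........#################..........................................
204 #.........###################..##.....................................
205 #####.#...####.###################....................................
```

```bash
python3 -c "
from workcell import ctrl
print(ctrl.close_job())"
```

```text
the job is handed in; nothing more can be done
None
```

The tanged blank lies in the forge, tang fully inside the mouth and flat on sill and hearth as far as the camera measurements show. About 87 mm sticks out beyond the sill for the tongs, and the job was handed in at about 32 s of the 72 s allowed.

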